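# Lock the grill's resting rack and turn the gas down to half

## Robot

A 6-joint arm with a two-finger parallel gripper is mounted at the origin on the work surface. World frame = base frame: x ahead of the robot, y to its left, z up, the work surface at z = 0. Lengths are in m, angles in rad, forces in N, time in s.
With the tool pointing down it reaches from about 0.3 to 0.775 m from the base axis. Payload 14.6 kg.
Tool frame: the origin (TCP) lies at the very end of the fingers, on their centre line; the grasp point (between the pads) lies 19 mm behind it; z points along the fingers, y is the line along which they close (so a half turn about z gives the same grasp; the last joint's range is limited). The gripper opens to 94 mm and grips with 3 to 60 N. Pads are 16 mm wide; open, the fingers measure 119 mm over their backs; the gripper's body (75 mm by 177 mm) begins 78 mm behind the grasp point.
Start: joints at [1.211, 0.3, 1.521, -0, 1.321, -0.067], TCP at [0.159, 0.527, 0.205] pointing down, gripper open.
Joint ranges: [-3.03, 3.03], [-0.79, 2.21], [0.23, 2.52], [-1.04, 4.18], [0, 3.07], [-2.55, 2.55]. Speed limits (rad/s): [2.22, 2.22, 2.57, 3.14, 3.14, 3.14].

## Interface

Orientations are given as [roll, pitch, yaw] about the fixed x, y, z axes, in that order (R = Rz(yaw) Ry(pitch) Rx(roll)).
In Python, from station import ctrl gives the robot as it stands. The module is installed in compiled form; this text tells all that it offers.
- The arm moves only by the tool step_arm, never from a script. Its argument "deltas" is a list of rows, each an object with "dp": the shift along the tool's x, y, z scaled (see below), a list of three; "twist": the turn about the tool's z scaled (see below). In form: [{"dp": [tx, ty, tz], "twist": twist}, ...]. A call has 1 to 12 rows; each row shifts and turns the commanded pose from where the row before left it, along the tool's axes as they then stand; what a row does not reach is not made up. The controller multiplies each number of a shift by 0.04 m and each number of a turn by 4 degrees. A row lasts 1/10 s, in which the tool goes at most 50 mm and 8.59 degrees, less where a joint would pass 70% of its speed; a pose out of reach is approached as far as the arm can. A call with a number of a shift or a turn outside -1 to 1 is refused whole. A call with a gripper value outside its range is refused whole. "gripper" is the opening, from -1 (shut) to 1 (fully open), set as the call begins (left out, the last holds). The fingers move at their own pace and stop on an object; "squeeze" is the grip in N (left out, the last holds). Time passes only in rows, so rows that do not move let the fingers close. It gives the time, the measured TCP pose, the force, the opening and the grip force at its end, in the units of the state.
- ctrl.get_obs(): the state, without advancing time (a new reading comes with each control period).
- ctrl.camera(name): name is "scene" or "top"; returns (picture, depth): 384x512x3 uint8, red, green, blue; 384x512 float32, m along the optical axis (not along the pixel's ray), 0 where there is no reading.
- ctrl.get_calibration(name): a dict with "fx", "fy", "cx", "cy" (pixels), "distortion" ([k1, k2, p1, p2, k3] as OpenCV has them; the pictures are not rectified), "world_to_cam" (4x4, takes a point from world to camera coordinates). Camera axes: x right, y down, z forward; pixel columns grow to the right and rows downward; lengths in m; the calibration is good to about 2 mm. A picture is of the moment at which its call begins. get_calibration takes no time and is no camera call.
- ctrl.hand_in(): hands the job in; it is judged then, once.
Trained networks look in the newest picture that a camera, given by its name, has taken for a name from the list of things; names that differ only in an ending like _2 or _b are one class to them, and where a whole thing is asked for, a point or a joint stands for the part that bears it (a point fixed in the world has none). Each returns a list of dicts, best first, with "conf" (0 to 1); they miss things now and then, are a little off and sometimes report something else, mostly with a low value. They report only what shows in the picture. A call takes as long as a camera call.
- ctrl.spot_in(camera, label): "rect" ([left, top, right, bottom] as shares, 0 to 1, of the picture: columns of its width, rows of its height, round what is visible of it).
- ctrl.cut_out(camera, label): "pixels" (384x512 bool, what is visible of it) and "rect" ([left, top, right, bottom] as shares, 0 to 1, of the picture: columns of its width, rows of its height, round what is visible of it).
The state is a dict: "time_s": time; "qpos": joint angles; "joint_vel": joint speeds; "tau": joint torques, N m; "ee_pos": TCP position; "eef_rot": TCP orientation; "force": force on the tool from outside, world axes, zero at the start; "moment": the same for the moment, N m; "grip_width": finger opening in m; "grip_force": force on a finger pad.
Only numpy, scipy, OpenCV 4.12 (cv2) and the standard library are available. Lean on these libraries where they do the work, as an engineer would, in place of code of your own. Each camera call takes 0.05 s, during which the arm holds its last target. There are 200 camera calls.

## Task

Slide the wire resting rack by its handle along its guide to the left, towards the steel rest plate, until its spring pin drops fully into the hidden locking notch, without forcing the pin. Then turn the gas lever down to half (45 degrees, over the long middle rib). Leave the bowls, cup, dish, spoon, tumbler and bottle where they are, and let go of everything.

Things in the scene. Friction and masses are not known exactly. Their poses are not given: they have to be found in the camera images.
- grill: Table grill fixed to the table: copper rim 300 (x) by 380 (y) by 28 mm high. Origin: centre of its underside; x points away from the robot, y to the left. The guide, a dark steel bar 44 mm wide, runs along y on the near side at x = -125 mm, top at z = 50 mm. Black grate; the steel rest plate is at the +y (left) end.
- rack: Sliding rack: steel saddle 56 (x) by 150 (y) by 22 mm high on the guide, a wire tray 140 mm wide reaching 245 mm to +x, an upright handle. Origin: centre of the saddle's underside, on the guide's axis; axes as the grill's. Slides along the grill's y only, its origin between y = -100 and +100 mm in the grill's frame, rubbing with a few N. Starts near the right (-y) end.
- rack_handle (a point): Upright round wooden handle of the rack, 22 mm in diameter; this point is on its axis, 22 mm below its top, 78 mm above the saddle's underside and 35 mm to -y of the saddle's middle. The one notch is inside the guide, out of sight, in a different place each time: 60 to 185 mm of travel to +y from the start.
- pin: Spring pin through the saddle, 85 mm to +y of the handle: dark cap 20 mm across, 12 mm high. Origin: centre of the cap's underside. Moves only up and down: origin 30 mm above the rack's origin while riding, 23 mm when dropped into the notch; the rack is then held within 3 mm either way. More than 60 N on the pin damages it.
- gas_tap: Gas tap bolted to the table, left or right of the grill: 90 by 90 mm foot plate, white dial 90 mm across, top at z = 52 mm, copper pipe towards its +x. Origin: centre of the underside, on the lever's turning axis. Dial ribs: closed towards its -x, full towards its -y, a longer rib half-way between for half.
- gas_lever (a joint): Angle of the gas lever (rad): 0 = closed, lever along the tap's -x; grows counter-clockwise seen from above to 1.571 = full, lever along the tap's -y; 0.785 = half. Stiff: stays where it is left, needs about 3 N at the tip to move.
- lever_tip (a point): Point to grip the gas lever: on its middle line, 75 mm from the turning axis, 74 mm above the table. The lever is an upright flat steel bar, 12 mm thick, 22 mm high (63 to 85 mm above the table), reaching 95 mm from the axis; its x axis points from here to the turning axis.
- blue_bowl: Blue glazed dip bowl, 72 mm across, 34 mm high, on the wooden board. Bystander. Origin: centre of its underside.
- white_bowl: White glazed dip bowl, 68 mm across, 32 mm high, on the wooden board. Bystander. Origin: centre of its underside.
- paper_cup: Brown paper cup, 72 mm across, 85 mm high, upright on the table in front of the grill. Bystander. Origin: centre of its underside.
- tumbler: Clear glass tumbler, 68 mm across, 120 mm high, upright. Bystander. Origin: centre of its underside.
- sauce_bottle: Amber sauce bottle, 56 mm across, 150 mm high, upright. Bystander. Origin: centre of its underside.
- dip_dish: Small dark steel dish, 70 mm across, 22 mm high. Bystander. Origin: centre of its underside.
- spoon: Steel spoon, 180 mm long, lying flat. Bystander. Origin near its middle, at table level.

How it is judged:
On the way, in this order (a step that is already met when the one before it is completed fails the run):
1. the rack's pin has dropped into the locking notch (z of pin in the frame of rack below 0.0255 m), for 0.2 s.
2. the gas lever is at half, the rack still locked (z of pin in the frame of rack below 0.0255 m and value of joint gas_lever between 0.665 and 0.905 rad), for 0.2 s.
At the end, for the whole second after the job is handed in: The rack's pin has dropped at least 4.5 of its 7 mm into the notch and the gas lever stands at half, 0.785 rad within 0.12 rad (7 degrees), both at rest (all of step 2 and linear speed of rack below 0.01 m/s and velocity of joint gas_lever between -0.05 and 0.05 rad/s); the robot touches nothing.
It fails at once if the locking pin is forced (over 60 N on it) (contact force between pin and anything else above 60 N).
It fails at once if a bowl, the cup, dish, spoon, tumbler or bottle is shifted by more than 30 mm (distance of any of blue_bowl, white_bowl, paper_cup, tumbler, sauce_bottle, dip_dish, spoon from where it was at the start of the episode above 0.03 m).
It also fails if it takes over 51 s, if anything falls off the work surface, if the arm or the gripper's body presses on something with over 40 N, if the wrist force passes 120 N, or if a joint passes its speed limit or range.

## Working session

There is one attempt and no reset: what is moved stays moved. The work goes in short steps, Python scripts to look and compute and a tool call to move; the robot and the scene stay as the last step left them, time stands still between calls to the robot, and variables do not carry over. Pictures are saved under pics/ and viewed, at most 10 in all, crops included, and the job is handed in when it is done.

Besides the shell and the picture viewer there is one more tool, called after "Call:" as name(argument=value, ...), one argument or row to a line, values as JSON. step_arm: Moves the arm, as the interface text tells. Its arguments: {"type":"object","properties":{"deltas":{"type":"array"},"gripper":{"type":"number"},"squeeze":{"type":"number"}},"required":["deltas"]}

```bash
mkdir -p pics; cat > h.py <<'E'
import numpy as np, cv2
from station import ctrl
def world(cam, mask, depth):
    c=ctrl.get_calibration(cam); v,u=np.nonzero(mask&(depth>0)); d=depth[v,u]
    K=np.array([[c['fx'],0,c['cx']],[0,c['fy'],c['cy']],[0,0,1]])
    n=cv2.undistortPoints(np.c_[u,v].astype(float)[:,None],K,np.array(c['distortion']))[:,0]
    P=np.c_[n*d[:,None],d,np.ones(len(d))]
    return (np.linalg.inv(c['world_to_cam'])@P.T).T[:,:3]
E
python3 - <<'E'
from h import *
ims=[]
for c in ['scene','top']:
    im,d=ctrl.camera(c); ims.append(im); cv2.imwrite(f'pics/{c}0.png',im[:,:,::-1])
    for l in ['rack_handle','pin','gas_tap','gas_lever','grill','rack','lever_tip','paper_cup','tumbler','sauce_bottle','dip_dish','blue_bowl','white_bowl','spoon']:
        for r in ctrl.cut_out(c,l)[:1]:
            p=world(c,r['pixels'],d)
            print(c,l,round(r['conf'],2),np.round(np.array(r['rect'])*[512,384,512,384]),len(p), *(np.round(np.percentile(p,q,axis=0),3) for q in (3,50,97)) if len(p) else '')
print(ctrl.get_obs())
E
```

```text
scene rack_handle 0.96 [182. 155. 274. 237.] 1359 [ 0.473 -0.159  0.03 ] [ 0.519 -0.077  0.068] [ 0.738 -0.004  0.138]
scene pin 0.15 [179. 161. 203. 177.] 244 [ 0.491 -0.334  0.027] [ 0.513 -0.311  0.045] [ 0.554 -0.27   0.057]
scene gas_tap 0.87 [335. 227. 376. 285.] 1254 [0.543 0.254 0.005] [0.589 0.323 0.052] [0.626 0.366 0.085]
scene gas_lever 0.55 [338. 228. 366. 259.] 340 [0.542 0.243 0.057] [0.569 0.298 0.081] [0.591 0.335 0.086]
scene grill 0.82 [170. 157. 332. 296.] 10816 [ 0.492 -0.17   0.009] [0.64  0.017 0.026] [0.778 0.186 0.073]
scene rack 0.93 [180. 158. 278. 241.] 1335 [ 0.476 -0.163  0.022] [ 0.52  -0.085  0.068] [ 0.737 -0.004  0.138]
scene lever_tip 0.65 [335. 228. 363. 258.] 372 [ 0.467  0.241 -0.   ] [0.566 0.293 0.078] [0.591 0.334 0.086]
scene paper_cup 0.78 [353. 185. 376. 219.] 648 [0.309 0.215 0.002] [0.36  0.247 0.057] [0.375 0.276 0.085]
scene tumbler 0.9 [326. 273. 363. 323.] 1263 [0.71  0.318 0.003] [0.756 0.348 0.083] [0.771 0.376 0.12 ]
scene sauce_bottle 0.81 [139. 170. 163. 217.] 635 [ 0.703 -0.322  0.006] [ 0.728 -0.3    0.078] [ 0.744 -0.288  0.14
[... 1947 characters left out ...]
.042 0.012] [0.407 0.096 0.02 ]
{'time_s': 1.5, 'qpos': array([ 1.21135384e+00,  2.99887673e-01,  1.52098641e+00,  2.30650202e-05,
        1.32068286e+00, -6.66150613e-02]), 'joint_vel': array([-0.00029094, -0.00013303,  0.00019373, -0.00071697,  0.00181602,
        0.00012022]), 'tau': array([-4.24560585e-04, -5.31651950e+01, -3.52913833e+01,  7.08435033e-02,
        2.11796514e-02,  3.37787731e-05]), 'ee_pos': array([0.15876858, 0.52658693, 0.2054581 ]), 'eef_rot': array([ 3.14155554e+00, -1.99210393e-05,  2.84875952e+00]), 'force': array([-0.27544001, -0.12214417,  0.6562889 ]), 'moment': array([-0.01822337, -0.00765174,  0.00440754]), 'grip_force': 0.0, 'grip_width': 0.09389468264122615}
```

View pics/scene0.png

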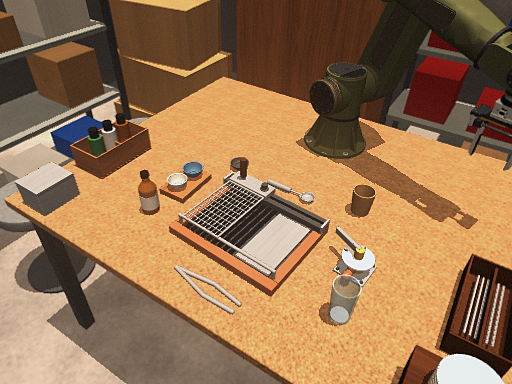

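View pics/top0.png

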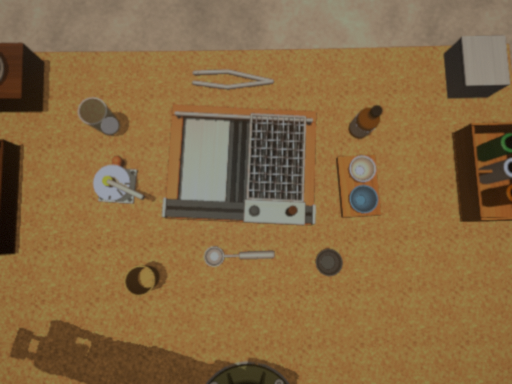

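The scene view shows the handle at (243,167), the pin at (265,187) and the lever from (341,232) to (360,252). In the top view the handle is at (292,211), the pin at (254,211), and the lever runs from the tap at (113,184) to its tip at (143,196). Next I'll refine these numbers.

```bash
python3 - <<'E'
from h import *
big=[]
for c,(u0,v0,u1,v1) in {'scene':(315,215,395,285),'top':(75,140,165,220)}.items():
    im,d=ctrl.camera(c)
    big.append(cv2.resize(im[v0:v1,u0:u1,::-1],(400,400),interpolation=cv2.INTER_CUBIC))
    P=world(c,np.ones(d.shape,bool),d)
    def box(lo,hi): return P[((P>lo)&(P<hi)).all(1)]
    h=box([.45,-.16,.12],[.55,-.06,.16]); print(c,'handle',len(h),h.min(0).round(3),h.max(0).round(3),h.mean(0).round(3))
    p=box([.46,-.05,.082],[.54,0.0,.1]); print(c,'pin',len(p),p.min(0).round(3),p.max(0).round(3),p.mean(0).round(3))
    l=box([.5,.2,.076],[.62,.37,.09]); m=np.median(l[:,:2],0)
    vx,vy,x0,y0=cv2.fitLine(l[:,:2].astype(np.float32),cv2.DIST_HUBER,0,.001,.001).ravel()
    t=(l[:,:2]-[x0,y0])@[vx,vy]; print('lever',len(l),vx,vy,x0,y0,np.percentile(t,[0,2,98,100]).round(3),np.degrees(np.arctan2(vy,vx)))
    t2=box([.52,.25,.045],[.66,.39,.057]); (ctr,s,a)=cv2.minAreaRect(t2[:,:2].astype(np.float32)); print('dial',ctr,s,cv2.minEnclosingCircle(t2[:,:2].astype(np.float32)))
    g=box([.42,-.21,.040],[.55,.21,.056]); vx,vy,x0,y0=cv2.fitLine(g[:,:2].astype(np.float32),cv2.DIST_HUBER,0,.001,.001).ravel(); print('guide',len(g),vx,vy,x0,y0,g.min(0),g.max(0))
    a=cv2.minAreaRect(g[:,:2].astype(np.float32)); print(a)
cv2.imwrite('pics/crop.png',np.hstack(big))
E
```

```text
scene handle 74 [ 0.481 -0.123  0.12 ] [ 0.503 -0.099  0.151] [ 0.495 -0.109  0.138]
scene pin 32 [ 0.485 -0.034  0.082] [ 0.508 -0.017  0.094] [ 0.499 -0.025  0.089]
lever 205 0.4495273 0.8932666 0.56631404 0.29153574 [-0.058 -0.055  0.046  0.048] 63.286644
dial (0.580406904220581, 0.3240087032318115) (0.08902880549430847, 0.08835908770561218) ((0.5788822174072266, 0.32443439960479736), 0.0461127832531929)
guide 881 0.048485056 0.9988239 0.51010567 0.07302331 [ 0.46217197 -0.1833146   0.04004705] [0.53873759 0.20029616 0.05595147]
((0.5022386312484741, 0.008816197514533997), (0.3825795352458954, 0.05234372615814209), 85.65650177001953)
top handle 87 [ 0.479 -0.123  0.12 ] [ 0.499 -0.102  0.152] [ 0.489 -0.112  0.145]
top pin 56 [ 0.487 -0.038  0.082] [ 0.504 -0.019  0.094] [ 0.495 -0.028  0.09 ]
lever 265 0.45072728 0.8926617 0.56086123 0.29034704 [-0.06  -0.057  0.046  0.049] 63.20965
dial (0.5776236057281494, 0.3235238194465637) (0.08680937439203262, 0.08759317547082901) ((0.5776350498199463, 0.3238295316696167), 0.04496556520462036)
guide 1614 0.07744639 0.9969965 0.5025646 0.06633298 [ 0.46099192 -0.18117138  0.04146266] [0.53517336 0.19836006 0.05587509]
((0.4962425231933594, 0.008368656039237976), (0.37929436564445496, 0.051006168127059937), 85.75231170654297)
```

View pics/crop.png

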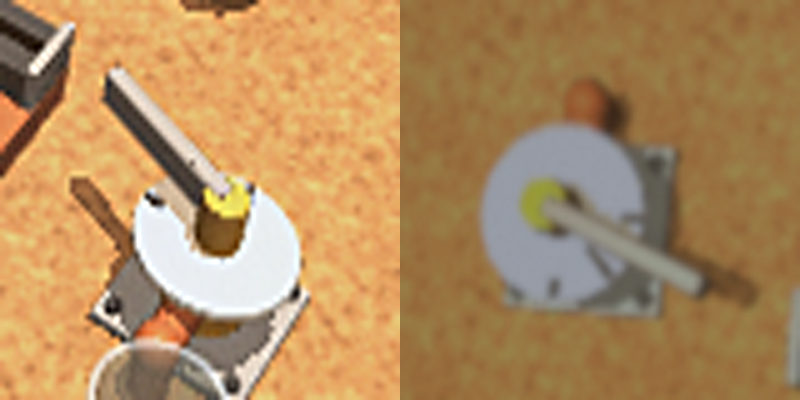

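The crop shows ribs in the top-view half at about (552,288) for closed, (600,262) for half and (630,217) for full. The lever sits between half and full. I'll measure the tap yaw on a rectified view and plan the approach.

```bash
cat >> h.py <<'E'
def ortho(cam,im,cx,cy,z,half,s):
    # image right = -y, down = -x
    c=ctrl.get_calibration(cam); n=int(2*half*s)
    X,Y=np.meshgrid(cx+half-np.arange(n)/s, cy+half-np.arange(n)/s, indexing='ij')
    W=np.c_[X.ravel(),Y.ravel(),np.full(n*n,z)]; T=c['world_to_cam']
    K=np.array([[c['fx'],0,c['cx']],[0,c['fy'],c['cy']],[0,0,1]])
    uv=cv2.projectPoints(W,cv2.Rodrigues(T[:3,:3])[0],T[:3,3],K,np.array(c['distortion']))[0].reshape(n,n,2).astype(np.float32)
    return cv2.remap(im,uv[...,0],uv[...,1],cv2.INTER_CUBIC)
def plan(target,yaw,n,pose=None):
    o=ctrl.get_obs(); p,y=(o['ee_pos'],o['eef_rot'][2]) if pose is None else pose
    d=(np.array(target)-p)/n; dy=(yaw-y+np.pi)%(2*np.pi)-np.pi; tw=-np.degrees(dy)/n/4
    rows=[]
    for i in range(n):
        dp=np.array([np.cos(y)*d[0]+np.sin(y)*d[1], np.sin(y)*d[0]-np.cos(y)*d[1], -d[2]])/.04
        rows.append({"dp":dp.round(2).tolist(),"twist":round(tw,2)}); y+=dy/n
    print(str(rows).replace("'",'"'))
E
python3 - <<'E'
from h import *
out=[]
for c in ['scene','top']:
    im,d=ctrl.camera(c)
    o=ortho(c,im[:,:,::-1].copy(),.5785,.324,.052,.07,2857).copy()
    for a in (180,225,270): # yaw -4 reference ticks
        t=np.radians(a-4); f=lambda r:(int(200-r*np.sin(t)*2857),int(200-r*np.cos(t)*2857))
        cv2.line(o,f(.047),f(.065),(255,0,0),1)
    cv2.circle(o,(200,200),int(.045*2857),(0,255,0),1); out.append(o)
    P=world(c,np.ones(d.shape,bool),d)
    for nm,lo,hi in (('plate',[.5,.25,.004],[.66,.39,.014]),('rim',[.4,-.25,.015],[.85,.25,.035])):
        q=P[((P>lo)&(P<hi)).all(1)]; print(c,nm,len(q),cv2.minAreaRect(q[:,:2].astype(np.float32)))
cv2.imwrite('pics/ortho.png',np.hstack(out))
plan([.4905,-.112,.205],np.radians(85.7),20)
E
```

```text
scene plate 305 ((0.6005281209945679, 0.31839126348495483), (0.07712171971797943, 0.13785205781459808), 19.764713287353516)
scene rim 6413 ((0.6228863000869751, -0.029088899493217468), (0.44059717655181885, 0.44181400537490845), 85.50824737548828)
top plate 302 ((0.5645039081573486, 0.311306893825531), (0.08196316659450531, 0.1808192878961563), 54.544334411621094)
top rim 9016 ((0.6254090070724487, -0.0014207810163497925), (0.3796223998069763, 0.44798776507377625), 85.87037658691406)
[{"dp": [-0.63, -0.64, 0.0], "twist": np.float64(0.97)}, {"dp": [-0.67, -0.6, 0.0], "twist": np.float64(0.97)}, {"dp": [-0.71, -0.55, 0.0], "twist": np.float64(0.97)}, {"dp": [-0.74, -0.5, 0.0], "twist": np.float64(0.97)}, {"dp": [-0.78, -0.45, 0.0], "twist": np.float64(0.97)}, {"dp": [-0.81, -0.4, 0.0], "twist": np.float64(0.97)}, {"dp": [-0.83, -0.34, 0.0], "twist": np.float64(0.97)}, {"dp": [-0.85, -0.29, 0.0], "twist": np.float64(0.97)}, {"dp": [-0.87, -0.23, 0.0], "twist": np.float64(0.97)}, {"dp": [-0.88, -0.17, 0.0], "twist": np.float64(0.97)}, {"dp": [-0.89, -0.11, 0.0], "twist": np.float64(0.97)}, {"dp": [-0.9, -0.05, 0.0], "twist": np.float64(0.97)}, {"dp": [-0.9, 0.01, 0.0], "twist": np.float64(0.97)}, {"dp": [-0.9, 0.07, 0.0], "twist": np.float64(0.97)}, {"dp": [-0.89, 0.13, 0.0], "twist": np.float64(0.97)}, {"dp": [-0.88, 0.19, 0.0], "twist": np.float64(0.97)}, {"dp": [-0.86, 0.25, 0.0], "twist": np.float64(0.97)}, {"dp": [-0.84, 0.31, 0.0], "twist": np.float64(0.97)}, {"dp": [-0.82, 0.37, 0.0], "twist": np.float64(0.97)}, {"dp": [-0.8, 0.42, 0.0], "twist": np.float64(0.97)}]
```

View pics/ortho.png

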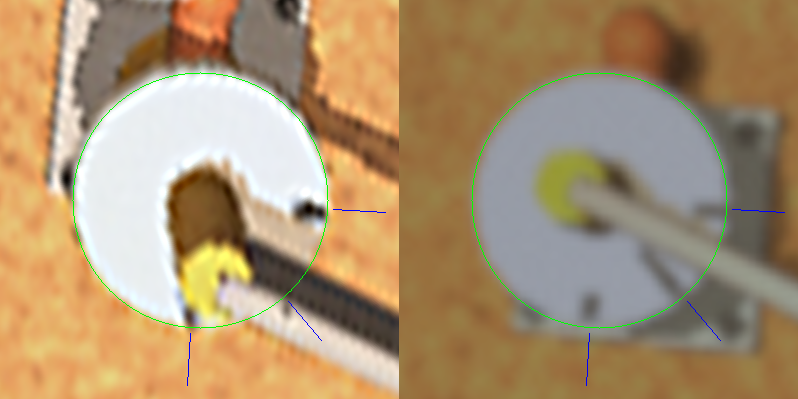

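The rectified view confirms a tap yaw of about -4°: my reference ticks line up with the ribs at (308,210) left, and (590,305) and (665,275) right. The dial is centred at (0.578, 0.324).

Call:
step_arm(
  deltas=[
    {"dp": [-0.63,-0.64,0.0],"twist": 0.97},
    {"dp": [-0.67,-0.6,0.0],"twist": 0.97},
    {"dp": [-0.71,-0.55,0.0],"twist": 0.97},
    {"dp": [-0.74,-0.5,0.0],"twist": 0.97},
    {"dp": [-0.78,-0.45,0.0],"twist": 0.97},
    {"dp": [-0.81,-0.4,0.0],"twist": 0.97},
    {"dp": [-0.83,-0.34,0.0],"twist": 0.97},
    {"dp": [-0.85,-0.29,0.0],"twist": 0.97},
    {"dp": [-0.87,-0.23,0.0],"twist": 0.97},
    {"dp": [-0.88,-0.17,0.0],"twist": 0.97},
    {"dp": [-0.89,-0.11,0.0],"twist": 0.97},
    {"dp": [-0.9,-0.05,0.0],"twist": 0.97},
  ],
  gripper=1,
)

```text
time_s: 2.9
ee_pos: [0.3584, 0.1427, 0.2057]
eef_rot: [3.141, 0.0, 2.033]
force: [0.4, 1.0, 0.2]
grip_width: 0.0939
grip_force: 0.0
```

Call:
step_arm(
  deltas=[
    {"dp": [-0.9,0.01,0.0],"twist": 0.97},
    {"dp": [-0.9,0.07,0.0],"twist": 0.97},
    {"dp": [-0.89,0.13,0.0],"twist": 0.97},
    {"dp": [-0.88,0.19,0.0],"twist": 0.97},
    {"dp": [-0.86,0.25,0.0],"twist": 0.97},
    {"dp": [-0.84,0.31,0.0],"twist": 0.97},
    {"dp": [-0.82,0.37,0.0],"twist": 0.97},
    {"dp": [-0.8,0.42,0.0],"twist": 0.97},
    {"dp": [0,0,0],"twist": 0},
  ],
)

```text
time_s: 3.8
ee_pos: [0.4911, -0.1145, 0.205]
eef_rot: [-3.141, 0.0, 1.489]
force: [0.9, 0.3, -0.4]
grip_width: 0.094
grip_force: 0.0
```

```bash
python3 - <<'E'
from h import *
print(ctrl.get_obs()); plan([.4905,-.112,.109],np.radians(85.7),4)
E
```

```text
{'time_s': 3.8, 'qpos': array([-3.01555358e-01,  1.98411988e-01,  1.64869191e+00, -3.98093310e-04,
        1.29465756e+00, -2.19961305e-01]), 'joint_vel': array([ 0.05737316, -0.04622807,  0.06426479,  0.01013187,  0.0031071 ,
       -0.01451616]), 'tau': array([-2.34999284e+00, -4.54615867e+01, -3.70016599e+01, -6.83283457e-02,
        8.92859622e-03,  2.03040456e-01]), 'ee_pos': array([ 0.49108273, -0.11452595,  0.20501364]), 'eef_rot': array([-3.14134433e+00,  3.36930025e-04,  1.48931088e+00]), 'force': array([ 0.87685024,  0.27421483, -0.39103761]), 'moment': array([-0.06483764,  0.06782987,  0.00855123]), 'grip_force': 0.0, 'grip_width': 0.0939656309333877}
[{"dp": [0.02, -0.0, 0.6], "twist": np.float64(-0.02)}, {"dp": [0.02, -0.0, 0.6], "twist": np.float64(-0.02)}, {"dp": [0.02, -0.0, 0.6], "twist": np.float64(-0.02)}, {"dp": [0.02, -0.0, 0.6], "twist": np.float64(-0.02)}]
```

Call:
step_arm(
  deltas=[
    {"dp": [0.02,0,0.6],"twist": -0.02},
    {"dp": [0.02,0,0.6],"twist": 0},
    {"dp": [0,0,0.6],"twist": 0},
    {"dp": [0,0,0.6],"twist": 0},
    {"dp": [0,0,0],"twist": 0},
  ],
)

```text
time_s: 4.3
ee_pos: [0.4887, -0.1092, 0.1071]
eef_rot: [-3.137, -0.001, 1.497]
force: [-0.9, 0.4, 0.0]
grip_width: 0.0938
grip_force: 0.0
```

Call:
step_arm(
  deltas=[
    {"dp": [0,0,0],"twist": 0},
    {"dp": [0,0,0],"twist": 0},
    {"dp": [0,0,0],"twist": 0},
    {"dp": [0,0,0],"twist": 0},
    {"dp": [0,0,0],"twist": 0},
    {"dp": [0,0,0],"twist": 0},
  ],
  gripper=-1,
  squeeze=15,
)

```text
time_s: 4.9
ee_pos: [0.4903, -0.1101, 0.1096]
eef_rot: [3.141, 0.0, 1.496]
force: [1.0, -0.4, 0.5]
grip_width: 0.0493
grip_force: 0.0
```

Call:
step_arm(
  deltas=[
    {"dp": [0,0,0],"twist": 0},
    {"dp": [0,0,0],"twist": 0},
    {"dp": [0,0,0],"twist": 0},
    {"dp": [0,0,0],"twist": 0},
    {"dp": [0,0,0],"twist": 0},
  ],
)

```text
time_s: 5.4
ee_pos: [0.4915, -0.1102, 0.1095]
eef_rot: [3.139, 0.0, 1.496]
force: [11.1, -0.7, -6.8]
grip_width: 0.022
grip_force: 15.0
```

Call:
step_arm(
  deltas=[
    {"dp": [0,0.03,0],"twist": 0},
    {"dp": [0.05,0.02,0],"twist": 0},
    {"dp": [0.08,0,0],"twist": 0},
    {"dp": [0.1,0,0],"twist": 0},
    {"dp": [0.1,0,0],"twist": 0},
  ],
)

```text
time_s: 5.9
ee_pos: [0.4925, -0.0974, 0.1095]
eef_rot: [-3.14, 0.001, 1.496]
force: [-7.7, -4.1, 5.3]
grip_width: 0.0216
grip_force: 15.0
```

Call:
step_arm(
  deltas=[
    {"dp": [0.1,-0.02,0],"twist": 0},
    {"dp": [0.1,0,0],"twist": 0},
    {"dp": [0.1,0,0],"twist": 0},
    {"dp": [0.1,0,0],"twist": 0},
    {"dp": [0.1,0,0],"twist": 0},
    {"dp": [0.1,0,0],"twist": 0},
    {"dp": [0.1,0,0],"twist": 0},
    {"dp": [0.08,0,0],"twist": 0},
    {"dp": [0.06,0,0],"twist": 0},
  ],
)

```text
time_s: 6.8
ee_pos: [0.495, -0.0632, 0.1095]
eef_rot: [-3.142, 0.0, 1.496]
force: [-1.3, -4.1, 2.6]
grip_width: 0.0218
grip_force: 15.0
```

Call:
step_arm(
  deltas=[
    {"dp": [0.06,0,0],"twist": 0},
    {"dp": [0.05,0,0],"twist": 0},
    {"dp": [0.05,0,0],"twist": 0},
    {"dp": [0.05,0,0],"twist": 0},
    {"dp": [0.05,0,0],"twist": 0},
  ],
)

```text
time_s: 7.3
ee_pos: [0.4957, -0.053, 0.1095]
eef_rot: [-3.141, 0.0, 1.496]
force: [-1.6, -4.2, 2.1]
grip_width: 0.0215
grip_force: 15.0
```

Call:
step_arm(
  deltas=[
    {"dp": [0.05,0,0],"twist": 0},
    {"dp": [0.05,0,0],"twist": 0},
    {"dp": [0.05,0,0],"twist": 0},
    {"dp": [0.05,0,0],"twist": 0},
  ],
)

```text
time_s: 7.7
ee_pos: [0.4963, -0.045, 0.1095]
eef_rot: [-3.141, 0.0, 1.496]
force: [-2.6, -4.3, 1.8]
grip_width: 0.0217
grip_force: 15.0
```

Call:
step_arm(
  deltas=[
    {"dp": [0.05,0,0],"twist": 0},
    {"dp": [0.05,0,0],"twist": 0},
    {"dp": [0.05,0,0],"twist": 0},
    {"dp": [0.05,0,0],"twist": 0},
  ],
)

```text
time_s: 8.1
ee_pos: [0.4969, -0.037, 0.1095]
eef_rot: [-3.141, 0.0, 1.496]
force: [-1.1, -5.1, 1.6]
grip_width: 0.0217
grip_force: 15.0
```

Call:
step_arm(
  deltas=[
    {"dp": [0.05,0,0],"twist": 0},
    {"dp": [0.05,0,0],"twist": 0},
    {"dp": [0.05,0,0],"twist": 0},
    {"dp": [0.05,0,0],"twist": 0},
  ],
)

```text
time_s: 8.5
ee_pos: [0.4975, -0.029, 0.1095]
eef_rot: [-3.141, 0.0, 1.496]
force: [-2.1, -4.4, 2.6]
grip_width: 0.0217
grip_force: 15.0
```

Call:
step_arm(
  deltas=[
    {"dp": [0.05,0,0],"twist": 0},
    {"dp": [0.05,0,0],"twist": 0},
    {"dp": [0.05,0,0],"twist": 0},
    {"dp": [0.05,0,0],"twist": 0},
  ],
)

```text
time_s: 8.9
ee_pos: [0.4981, -0.021, 0.1095]
eef_rot: [-3.141, -0.0, 1.496]
force: [-1.8, -4.6, 2.1]
grip_width: 0.022
grip_force: 15.0
```

Call:
step_arm(
  deltas=[
    {"dp": [0.05,0,0],"twist": 0},
    {"dp": [0.05,0,0],"twist": 0},
    {"dp": [0.05,0,0],"twist": 0},
    {"dp": [0.05,0,0],"twist": 0},
  ],
)

```text
time_s: 9.3
ee_pos: [0.4987, -0.0131, 0.1095]
eef_rot: [-3.141, 0.0, 1.496]
force: [-1.6, -4.6, 3.7]
grip_width: 0.0215
grip_force: 15.0
```

Call:
step_arm(
  deltas=[
    {"dp": [0.05,0,0],"twist": 0},
    {"dp": [0.05,0,0],"twist": 0},
    {"dp": [0.05,0,0],"twist": 0},
    {"dp": [0.05,0,0],"twist": 0},
  ],
)

```text
time_s: 9.7
ee_pos: [0.4993, -0.0051, 0.1095]
eef_rot: [-3.141, 0.0, 1.496]
force: [-1.8, -4.8, 1.8]
grip_width: 0.0216
grip_force: 15.0
```

Call:
step_arm(
  deltas=[
    {"dp": [0.05,0,0],"twist": 0},
    {"dp": [0.05,0,0],"twist": 0},
    {"dp": [0.05,0,0],"twist": 0},
    {"dp": [0.05,0,0],"twist": 0},
  ],
)

```text
time_s: 10.1
ee_pos: [0.4999, 0.0029, 0.1095]
eef_rot: [-3.141, 0.0, 1.496]
force: [-2.2, -4.9, 1.8]
grip_width: 0.0215
grip_force: 15.0
```

Call:
step_arm(
  deltas=[
    {"dp": [0.05,0,0],"twist": 0},
    {"dp": [0.05,0,0],"twist": 0},
    {"dp": [0.05,0,0],"twist": 0},
    {"dp": [0.05,0,0],"twist": 0},
  ],
)

```text
time_s: 10.5
ee_pos: [0.5004, 0.0109, 0.1095]
eef_rot: [-3.141, 0.0, 1.496]
force: [-1.6, -4.7, 3.4]
grip_width: 0.0215
grip_force: 15.0
```

Call:
step_arm(
  deltas=[
    {"dp": [0.05,0,0],"twist": 0},
    {"dp": [0.05,0,0],"twist": 0},
    {"dp": [0.05,0,0],"twist": 0},
    {"dp": [0.05,0,0],"twist": 0},
  ],
)

```text
time_s: 10.9
ee_pos: [0.501, 0.0188, 0.1095]
eef_rot: [-3.141, 0.0, 1.496]
force: [-0.7, -4.5, 2.4]
grip_width: 0.0219
grip_force: 15.0
```

Call:
step_arm(
  deltas=[
    {"dp": [0.05,0,0],"twist": 0},
    {"dp": [0.05,0,0],"twist": 0},
    {"dp": [0.05,0,0],"twist": 0},
    {"dp": [0.05,0,0],"twist": 0},
  ],
)

```text
time_s: 11.3
ee_pos: [0.5016, 0.0269, 0.1095]
eef_rot: [-3.141, -0.0, 1.496]
force: [-1.4, -1.8, 2.5]
grip_width: 0.0218
grip_force: 15.0
```

```bash
cat >> h.py <<'E'
def pincheck(hy):
    for c in ['scene','top']:
        im,d=ctrl.camera(c); P=world(c,np.ones(d.shape,bool),d)
        px,py=.497+.0745*(hy+.025+.085-.0),hy+.085
        q=P[(np.hypot(P[:,0]-(.495+.075*(hy+.112)),P[:,1]-py)<.007)]; print(c,len(q),np.percentile(q[:,2],[10,50,90]).round(4))
        q=P[(np.hypot(P[:,0]-(.493+.075*(hy+.112)),P[:,1]-(hy+.04))<.012)]; print(' saddle',np.median(q[:,2]).round(4))
E
python3 -c "
from h import *
pincheck(ctrl.get_obs()['ee_pos'][1])"
```

```text
scene 13 [0.0796 0.0844 0.0866]
 saddle 0.3117Traceback (most recent call last):
  File "<string>", line 3, in <module>
    pincheck(ctrl.get_obs()['ee_pos'][1])
    ~~~~~~~~^^^^^^^^^^^^^^^^^^^^^^^^^^^^^
  File "h.py", line 29, in pincheck
    q=P[(np.hypot(P[:,0]-(.495+.075*(hy+.112)),P[:,1]-py)<.007)]; print(c,len(q),np.percentile(q[:,2],[10,50,90]).round(4))
                                                                                 ~~~~~~~~~~~~~^^^^^^^^^^^^^^^^^^^
    return _quantile_unchecked(
        a, q, axis, out, overwrite_input, method, keepdims, weights)
    return _ureduce(a,
                    func=_quantile_ureduce_func,
    ...<5 lines>...
                    overwrite_input=overwrite_input,
                    method=method)
    r = func(a, **kwargs)
    result = _quantile(arr,
                       quantiles=q,
    ...<2 lines>...
                       out=out,
                       weights=wgt)
    slices_having_nans = np.isnan(arr[-1, ...])
                                  ~~~^^^^^^^^^
IndexError: index -1 is out of bounds for axis 0 with size 0
```

Call:
step_arm(
  deltas=[
    {"dp": [0,0,0],"twist": 0},
    {"dp": [0.02,0,0],"twist": 0},
    {"dp": [0.02,0,0],"twist": 0},
  ],
)

```text
time_s: 11.7
ee_pos: [0.5017, 0.0283, 0.1095]
eef_rot: [-3.141, 0.0, 1.496]
force: [-3.5, -2.3, 5.6]
grip_width: 0.0221
grip_force: 15.0
```

```bash
python3 - <<'E'
from h import *
im,d=ctrl.camera('scene'); P=world('scene',np.ones(d.shape,bool),d); y=ctrl.get_obs()['ee_pos'][1]
q=P[(P[:,0]>.47)&(P[:,0]<.54)&(abs(P[:,1]-y-.085)<.025)&(P[:,2]>.06)&(P[:,2]<.1)]
print(np.histogram(q[:,2],np.arange(.06,.1,.002)))
print(ctrl.get_obs()['force'])
E
```

```text
(array([ 9,  9, 16, 11, 30, 68, 62, 16,  4,  4,  2, 10, 11,  4,  0,  0,  0,
        0,  0,  0]), array([0.06 , 0.062, 0.064, 0.066, 0.068, 0.07 , 0.072, 0.074, 0.076,
       0.078, 0.08 , 0.082, 0.084, 0.086, 0.088, 0.09 , 0.092, 0.094,
       0.096, 0.098, 0.1  ]))
[-3.7132173  -1.53409909  4.14930923]
```

Call:
step_arm(
  deltas=[
    {"dp": [0,0,0],"twist": 0},
    {"dp": [0,0,0],"twist": 0},
    {"dp": [0,0,0],"twist": 0},
    {"dp": [0,0,0],"twist": 0},
    {"dp": [0,0,-0.5],"twist": 0},
    {"dp": [0,0,-0.8],"twist": 0},
    {"dp": [0,0,-0.8],"twist": 0},
    {"dp": [0,0,0],"twist": 0},
  ],
  gripper=0.2,
)

```text
time_s: 12.55
ee_pos: [0.5035, 0.0283, 0.1974]
eef_rot: [3.135, -0.0, 1.496]
force: [-0.3, -0.6, -0.4]
grip_width: 0.0567
grip_force: 0.0
```

```bash
python3 - <<'E'
from h import *
for c in ['scene','top']:
    im,d=ctrl.camera(c)
    P=world(c,np.ones(d.shape,bool),d)
    q=P[(P[:,0]>.47)&(P[:,0]<.54)&(abs(P[:,1]-.113)<.025)&(P[:,2]>.078)&(P[:,2]<.1)]
    print(c,len(q),q.mean(0).round(3),q.max(0).round(3))
plan([.544,.257,.183],np.radians(63.2),9); print(ctrl.get_obs())
E
```

```text
scene 32 [0.511 0.113 0.084] [0.52  0.121 0.089]<stdin>:6: RuntimeWarning: Mean of empty slice.
  ret = um.true_divide(
Traceback (most recent call last):
ValueError: zero-size array to reduction operation maximum which has no identity
```

Pin is still down. I'll plan the lever approach.

```bash
python3 - <<'E'
from h import *
plan([.544,.257,.195],np.radians(63.2),8); plan([.544,.257,.055],np.radians(63.2),5,(np.array([.544,.257,.195]),np.radians(63.2)))
E
```

```text
[{"dp": [0.72, 0.08, -0.0], "twist": np.float64(0.7)}, {"dp": [0.73, 0.04, -0.0], "twist": np.float64(0.7)}, {"dp": [0.73, 0.01, -0.0], "twist": np.float64(0.7)}, {"dp": [0.73, -0.03, -0.0], "twist": np.float64(0.7)}, {"dp": [0.72, -0.06, -0.0], "twist": np.float64(0.7)}, {"dp": [0.72, -0.1, -0.0], "twist": np.float64(0.7)}, {"dp": [0.71, -0.14, -0.0], "twist": np.float64(0.7)}, {"dp": [0.71, -0.17, -0.0], "twist": np.float64(0.7)}]
[{"dp": [0.0, 0.0, 0.7], "twist": np.float64(-0.0)}, {"dp": [0.0, 0.0, 0.7], "twist": np.float64(-0.0)}, {"dp": [0.0, 0.0, 0.7], "twist": np.float64(-0.0)}, {"dp": [0.0, 0.0, 0.7], "twist": np.float64(-0.0)}, {"dp": [0.0, 0.0, 0.7], "twist": np.float64(-0.0)}]
```

Call:
step_arm(
  deltas=[
    {"dp": [0.72,0.08,0],"twist": 0.7},
    {"dp": [0.73,0.04,0],"twist": 0.7},
    {"dp": [0.73,0.01,0],"twist": 0.7},
    {"dp": [0.73,-0.03,0],"twist": 0.7},
    {"dp": [0.72,-0.06,0],"twist": 0.7},
    {"dp": [0.72,-0.1,0],"twist": 0.7},
    {"dp": [0.71,-0.14,0],"twist": 0.7},
    {"dp": [0.71,-0.17,0],"twist": 0.7},
    {"dp": [0,0,0],"twist": 0},
    {"dp": [0,0,0],"twist": 0},
  ],
)

```text
time_s: 13.65
ee_pos: [0.5435, 0.2572, 0.1917]
eef_rot: [-3.14, 0.002, 1.106]
force: [-0.2, -0.6, -0.1]
grip_width: 0.0562
grip_force: 0.0
```

```bash
python3 - <<'E'
from h import *
print(ctrl.get_obs()['grip_width'],ctrl.get_obs()['ee_pos'],np.degrees(ctrl.get_obs()['eef_rot'][2])); plan([.544,.257,.055],np.radians(63.2),5)
E
```

```text
0.05624529857230486 [0.54345121 0.25719941 0.19170974] 63.38667949853159
[{"dp": [0.0, 0.0, 0.68], "twist": np.float64(0.01)}, {"dp": [0.0, 0.0, 0.68], "twist": np.float64(0.01)}, {"dp": [0.0, 0.0, 0.68], "twist": np.float64(0.01)}, {"dp": [0.0, 0.0, 0.68], "twist": np.float64(0.01)}, {"dp": [0.0, 0.0, 0.68], "twist": np.float64(0.01)}]
```

Call:
step_arm(
  deltas=[
    {"dp": [0,0,0.7],"twist": 0},
    {"dp": [0,0,0.7],"twist": 0},
    {"dp": [0,0,0.7],"twist": 0},
    {"dp": [0,0,0.7],"twist": 0},
    {"dp": [0,0,0.6],"twist": 0},
    {"dp": [0,0,0],"twist": 0},
    {"dp": [0,0,0],"twist": 0},
  ],
)

```text
time_s: 14.35
ee_pos: [0.5441, 0.2565, 0.0578]
eef_rot: [-3.141, 0.0, 1.104]
force: [-0.1, 0.3, 0.9]
grip_width: 0.0563
grip_force: 0.0
```

Call:
step_arm(
  deltas=[
    {"dp": [0,0,0],"twist": 0},
    {"dp": [0,0,0],"twist": 0},
    {"dp": [0,0,0],"twist": 0},
    {"dp": [0,0,0],"twist": 0},
    {"dp": [0,0,0],"twist": 0},
    {"dp": [0,0,0],"twist": 0},
    {"dp": [0,0,0],"twist": 0},
  ],
  gripper=-1,
)

```text
time_s: 15.05
ee_pos: [0.5442, 0.2571, 0.0576]
eef_rot: [3.141, -0.0, 1.105]
force: [1.3, -1.8, 1.2]
grip_width: 0.0119
grip_force: 15.0
```

```bash
python3 - <<'E'
from h import *
o=ctrl.get_obs(); print(o['time_s'],o['ee_pos'],np.degrees(o['eef_rot']),o['force'],o['grip_width'],o['grip_force'])
p=o['ee_pos'][:2]; c=np.array([.578,.324]); r=p-c; a=np.arctan2(r[1],r[0]); R=np.linalg.norm(r); print(np.degrees(a),R)
# arc to -139 deg, 8 rows
y=o['eef_rot'][2]; a1=np.radians(-139); n=8; da=(a1-a)/n
for i in range(n):
    d=R*(np.array([np.cos(a+da),np.sin(a+da)])-[np.cos(a),np.sin(a)])/.04
    print(np.round([np.cos(y)*d[0]+np.sin(y)*d[1],np.sin(y)*d[0]-np.cos(y)*d[1],-np.degrees(da)/4],2)); a+=da;y+=da
E
```

```text
15.05 [0.5441733  0.25709349 0.05757648] [ 1.79980638e+02 -5.20892522e-03  6.32901089e+01] [ 1.3075257  -1.82397844  1.22686588] 0.011869100024795657 15.030344724655151
-116.82032175353787 0.07497151001298023
[ 0.   -0.09  0.69]
[ 0.   -0.09  0.69]
[ 0.   -0.09  0.69]
[ 0.   -0.09  0.69]
[ 0.   -0.09  0.69]
[ 0.   -0.09  0.69]
[ 0.   -0.09  0.69]
[ 0.   -0.09  0.69]
```

Call:
step_arm(
  deltas=[
    {"dp": [0,-0.09,0],"twist": 0.69},
    {"dp": [0,-0.09,0],"twist": 0.69},
    {"dp": [0,-0.09,0],"twist": 0.69},
    {"dp": [0,-0.09,0],"twist": 0.69},
  ],
)

```text
time_s: 15.45
ee_pos: [0.5324, 0.2648, 0.0576]
eef_rot: [3.14, -0.002, 0.91]
force: [8.1, 2.4, -4.8]
grip_width: 0.0121
grip_force: 15.0
```

Call:
step_arm(
  deltas=[
    {"dp": [0,-0.09,0],"twist": 0.69},
    {"dp": [0,-0.09,0],"twist": 0.69},
    {"dp": [0,-0.09,0],"twist": 0.69},
    {"dp": [0,-0.1,0],"twist": 0.72},
    {"dp": [0,0,0],"twist": 0},
    {"dp": [0,0,0],"twist": 0},
  ],
)

```text
time_s: 16.05
ee_pos: [0.5218, 0.2754, 0.0576]
eef_rot: [3.141, -0.004, 0.717]
force: [9.3, 7.7, -5.6]
grip_width: 0.0122
grip_force: 15.1
```

Call:
step_arm(
  deltas=[
    {"dp": [0,0,0],"twist": 0},
    {"dp": [0,0,0],"twist": 0},
    {"dp": [0,0,0],"twist": 0},
    {"dp": [0,0,0],"twist": 0},
    {"dp": [0,0,-0.4],"twist": 0},
    {"dp": [0,0,-0.8],"twist": 0},
    {"dp": [0,0,-0.8],"twist": 0},
    {"dp": [0,0,-0.8],"twist": 0},
    {"dp": [-0.8,0,-0.4],"twist": 0},
    {"dp": [-0.8,0,0],"twist": 0},
    {"dp": [-0.8,0,0],"twist": 0},
  ],
  gripper=0.2,
)

```text
time_s: 17.15
ee_pos: [0.4474, 0.2107, 0.1858]
eef_rot: [3.141, -0.001, 0.718]
force: [-0.9, 0.4, -0.2]
grip_width: 0.0566
grip_force: 0.0
```

```bash
python3 - <<'E'
from h import *
out=[]
for c in ['scene','top']:
    im,d=ctrl.camera(c); P=world(c,np.ones(d.shape,bool),d)
    l=P[((P>[.48,.2,.076])&(P<[.62,.37,.09])).all(1)]
    vx,vy,x0,y0=cv2.fitLine(l[:,:2].astype(np.float32),cv2.DIST_HUBER,0,.001,.001).ravel(); a=np.degrees(np.arctan(vy/vx)); print(c,len(l),a,a-45+4,x0,y0)
    q=P[(P[:,0]>.48)&(P[:,0]<.53)&(abs(P[:,1]-.113)<.015)&(P[:,2]>.076)&(P[:,2]<.1)]
    print('pin',len(q),np.percentile(q[:,2],[50,95]) if len(q) else '')
    out.append(im[:,:,::-1] if c=='scene' else cv2.resize(ortho(c,im[:,:,::-1].copy(),.5785,.324,.052,.07,2743),(384,384)))
cv2.imwrite('pics/fin.png',np.hstack(out)[:,100:])
print(ctrl.get_obs()['ee_pos'])
E
```

```text
scene 182 39.459503 -1.5404968 0.5490792 0.29693687
pin 33 [0.08300535 0.08627394]
top 140 40.08938 -0.91062164 0.5712599 0.31747127
pin 58 [0.08351846 0.08645829]
[0.44648983 0.2098452  0.18584334]
```

View pics/fin.png

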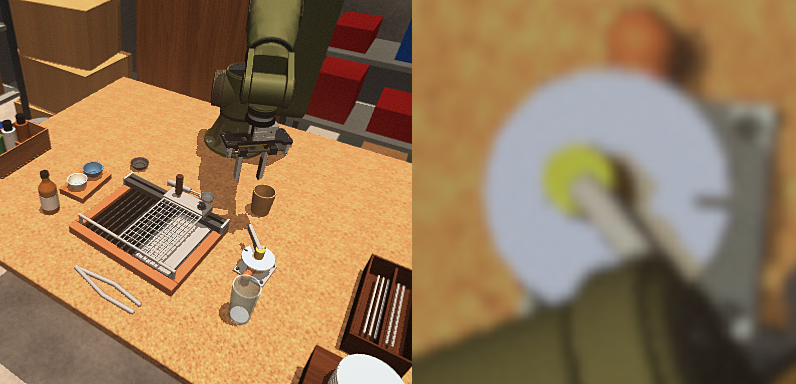

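The picture shows the rack locked, with the pin cap at about (207,197). The lever, from (252,228) to (260,253), is within about 2° of half. The gripper is clear and the bystanders look unmoved, so I'm handing in.

```bash
python3 -c "
from station import ctrl
print(abs(ctrl.get_obs()['joint_vel']).max()); print(ctrl.hand_in())"
```

```text
0.09707878539283016
the job is handed in; nothing more can be done
None
```

I slid the rack until its pin dropped into the notch, set the gas lever within about 2° of half by camera measurement, let go of everything, and handed the job in at about 17 s; no verdict was returned.

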